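# Press three hub caps home in order

## Task

Three of the caster wheels on the table each have a white push-in hub cap standing 10 mm proud. With a fingertip, gently press the caps fully home, rubber washer down on the hub, one after another: the round cap first, then the square one, the long narrow one last. Do not lift or shift the wheels, and leave everything else where it lies.

Things in the scene. Friction and masses are not known exactly. Their poses are not given: they have to be found in the camera images.
- round_cap_top (a point): Centre of the top face of the round cap, 52 mm across: white plastic, 8 mm thick, on a 5 mm rubber washer and a metal stem in the hub of a black wheel. z up. 40 mm above the table while proud, 30 mm when fully home (washer on the hub face). Pressed on past home, the rubber yields by up to 5 mm (from 4 N, then 2 N per mm) and springs back when let go.
- round_cap (a joint): How far the round cap has been pressed into its wheel, in m: 0 to 0.001 at the start (standing 10 mm proud), 0.010 fully home on its stop. It slides straight down with a steady drag of about 3 N (plus a little more the faster it is pressed) and stays where it is left; it does not spring back out.
- round_wheel: The loose black caster wheel that carries the round cap, lying flat on the table: 68 mm diameter, 17 mm high, 0.1 to 0.2 kg with its cap. Origin at the centre of its underside, z axis up along the hub. The three wheels are alike and may lie in any of the three places.
- square_cap_top (a point): Centre of the top face of the square cap, 37 x 37 mm: white plastic, 8 mm thick, on a 5 mm rubber washer and a metal stem in the hub of a black wheel. z up. 40 mm above the table while proud, 30 mm when fully home (washer on the hub face). Pressed on past home, the rubber yields by up to 5 mm (from 4 N, then 2 N per mm) and springs back when let go.
- square_cap (a joint): How far the square cap has been pressed into its wheel, in m: 0 to 0.001 at the start (standing 10 mm proud), 0.010 fully home on its stop. It slides straight down with a steady drag of about 3 N (plus a little more the faster it is pressed) and stays where it is left; it does not spring back out.
- square_wheel: The loose black caster wheel that carries the square cap, lying flat on the table: 68 mm diameter, 17 mm high, 0.1 to 0.2 kg with its cap. Origin at the centre of its underside, z axis up along the hub. The three wheels are alike and may lie in any of the three places.
- oblong_cap_top (a point): Centre of the top face of the long narrow cap, 64 x 20 mm (long side along its x): white plastic, 8 mm thick, on a 5 mm rubber washer and a metal stem in the hub of a black wheel. z up. 40 mm above the table while proud, 30 mm when fully home (washer on the hub face). Pressed on past home, the rubber yields by up to 5 mm (from 4 N, then 2 N per mm) and springs back when let go.
- oblong_cap (a joint): How far the oblong cap has been pressed into its wheel, in m: 0 to 0.001 at the start (standing 10 mm proud), 0.010 fully home on its stop. It slides straight down with a steady drag of about 3 N (plus a little more the faster it is pressed) and stays where it is left; it does not spring back out.
- oblong_wheel: The loose black caster wheel that carries the oblong cap, lying flat on the table: 68 mm diameter, 17 mm high, 0.1 to 0.2 kg with its cap. Origin at the centre of its underside, z axis up along the hub. The three wheels are alike and may lie in any of the three places.
- bare_wheel: The fourth black caster wheel, without any cap, 68 mm diameter, 17 mm high, lying flat. Bystander. Origin at the centre of its underside.
- spanner: Open-ended spanner lying flat, 193 mm along its y, 34 mm wide, 6 mm high. Bystander. Origin at the centre of its underside.
- masking_tape: Roll of masking tape lying flat, 97 mm diameter, 22 mm high. Bystander. Origin at the centre of its underside.
- marker: Marker pen lying, 128 mm along its y, 21 mm thick. Bystander. Origin at the centre of its underside.
- brush: Brush with a wooden handle lying flat, 204 mm along its y, 39 mm wide, 18 mm high. Bystander. Origin at the centre of its underside.
- pliers: Pliers lying flat, 166 mm along their y, 55 mm wide, 13 mm high. Bystander. Origin at the centre of its underside.

How it is judged:
On the way, in this order (a step that is already met when the one before it is completed fails the run):
1. the round cap is pressed home (value of joint round_cap above 0.008 m and value of joint each of square_cap, oblong_cap below 0.004 m), for 0.2 s.
2. the square cap is pressed home (value of joint square_cap above 0.008 m and value of joint oblong_cap below 0.004 m), for 0.2 s.
3. the oblong cap is pressed home (value of joint oblong_cap above 0.008 m), for 0.2 s.
At the end, for the whole second after the job is handed in: All three caps are within 2 mm of fully home, and the three wheels lie flat and at rest within 20 mm of where they lay (value of joint each of round_cap, square_cap, oblong_cap above 0.008 m and distance of each of round_wheel, square_wheel, oblong_wheel from where it was at the start of the episode below 0.02 m and angle between each of round_wheel, square_wheel, oblong_wheel's own z axis and vertical below 0.1 rad and linear speed of each of round_wheel, square_wheel, oblong_wheel below 0.02 m/s); the robot touches nothing.
It fails at once if a cap is pushed in more than 4 mm before the one ahead of it in the order is home (within 2 mm) ((value of joint square_cap above 0.004 m and value of joint round_cap below 0.008 m) or (value of joint oblong_cap above 0.004 m and value of joint round_cap below 0.008 m) or (value of joint oblong_cap above 0.004 m and value of joint square_cap below 0.008 m)).
It fails at once if a cap or its wheel is pressed with more than 25 N (contact force between the fingers and round_wheel above 25 N or contact force between the fingers and square_wheel above 25 N or contact force between the fingers and oblong_wheel above 25 N).
It fails at once if another part of the robot than the fingers presses on a cap or its wheel with more than 3 N (contact force between the arm and round_wheel above 3 N or contact force between the arm and square_wheel above 3 N or contact force between the arm and oblong_wheel above 3 N).
It fails at once if a capped wheel is lifted by more than 10 mm, tipped, or shifted by more than 25 mm (height (world z) of any of round_wheel, square_wheel, oblong_wheel above 0.01 m or angle between any of round_wheel, square_wheel, oblong_wheel's own z axis and vertical above 0.3 rad or distance of any of round_wheel, square_wheel, oblong_wheel from where it was at the start of the episode above 0.025 m).
It fails at once if a bystander is shifted by more than 25 mm (distance of any of bare_wheel, spanner, masking_tape, marker, brush, pliers from where it was at the start of the episode above 0.025 m).
It also fails if it takes over 51 s, if anything falls off the work surface, if the arm or the gripper's body presses on something with over 40 N, if the wrist force passes 120 N, or if a joint passes its speed limit or range.

## Robot

A 6-joint arm with a two-finger parallel gripper is mounted at the origin on a cart in front of the work surface, level with it; the furniture and walls round the work are solid. World frame = base frame: x ahead of the robot, y to its left, z up, the work surface at z = 0. Lengths are in m, angles in rad, forces in N, time in s.
With the tool pointing down it reaches from about 0.3 to 0.825 m from the base axis. Payload 5.4 kg.
Tool frame: the origin (TCP) lies at the very end of the fingers, on their centre line; the grasp point (between the pads) lies 19 mm behind it; z points along the fingers, x is the direction in which the jaws open and shut, and the axes are right-handed (so a half turn about z gives the same grasp; the last joint's range is limited). The gripper opens to 92 mm and grips with 3 to 60 N. Pads are 20 mm wide; open, the fingers measure 128 mm over their backs; the gripper's body (75 mm by 189 mm) begins 69 mm behind the grasp point.
Start: joints at [1.028, 0.158, 1.597, -0, 1.386, -0.21], TCP at [0.188, 0.543, 0.215] pointing down, gripper open.
Joint ranges: [-2.91, 2.91], [-0.94, 2.29], [0.18, 2.7], [-1.29, 4.43], [0.17, 2.64], [-3, 3]. Speed limits (rad/s): [2.57, 2.57, 3.14, 3.14, 3.14, 3.14].

## Interface

Orientations are given as a rotation vector (axis times angle).
In Python, from workcell import bot gives the robot as it stands. Calls block until the motion is done:
- bot.goto(position, orientation): joint-space move of the TCP to a pose.
- bot.line_to(position, rot=None, max_speed=0.15): straight line of the TCP; rot=None keeps the orientation; max_speed is the mean speed in m/s.
- bot.set_joints(angles): joint-space move.
- bot.set_gripper(opening, newtons=None): opening from 0.0 (shut) to 1.0 (fully open); newtons is the grip in N (None keeps the last); returns when the fingers have stopped.
- bot.hold(seconds).
- bot.inverse_kinematics(position, orientation): joint angles nearest the present ones, or None.
- bot.read_camera(name): name is "scene" or "top" or "wrist"; returns a dict with "pixels" (400x640x3 uint8, blue, green, red), "fx", "fy", "cx", "cy" (pixels), "R" (3x3) and "t" (3): a world point X has camera coordinates R X + t. Camera axes: x right, y down, z forward; pixel columns grow to the right and rows downward; lengths in m; the calibration is good to about 2 mm. A picture is of the moment at which its call begins. There is no depth.
A pose or a line that the arm cannot do raises bot.MotionError and nothing moves.
- bot.job_done(): hands the job in, once; it reports no verdict.
Readings, each from a call of its own:
- bot.current_clock(): time.
- bot.current_joints(): joint angles.
- bot.current_joint_vel(): joint speeds.
- bot.current_effort(): joint torques, N m.
- bot.current_ee_pos(): TCP position.
- bot.current_tool_rot(): TCP orientation.
- bot.current_contact_force(): force on the tool from outside, world axes, zero at the start.
- bot.current_ft_torque(): the same for the moment, N m.
- bot.current_opening(): opening from 0.0 (shut) to 1.0 (fully open).
Only numpy, scipy, OpenCV 4.12 (cv2) and the standard library are available. Lean on these libraries where they do the work, as an engineer would, in place of code of your own. Each camera call takes 0.05 s, during which the arm holds its last target. There are 200 camera calls.

## Working session

There is one attempt and no reset: what is moved stays moved. The work goes in short steps, each a Python script; the robot and the scene stay as the last script left them, time stands still between calls to the robot, and variables do not carry over. Pictures are saved under pics/ and viewed, about 8 in all and at most 12, crops included, and the job is handed in when it is done.

```bash
mkdir -p pics; ls
python3 - <<'E'
from workcell import bot
import cv2,pickle
d={}
for n in ("top","scene"):
    c=bot.read_camera(n); d[n]=c; cv2.imwrite(f"pics/{n}0.png",c["pixels"])
    print(n,c["fx"],c["cx"],c["cy"],c["R"],c["t"])
pickle.dump(d,open("cams.pkl","wb"))
print(bot.current_clock(),bot.current_tool_rot())
E
```

```text
pics
top 407.7274313113286 324.1112292044014 202.5054932818854 [[ 0.00749948 -0.99995024 -0.00657837]
 [-0.98156175 -0.00610472 -0.19104782]
 [ 0.19099815  0.00788983 -0.98155869]] [0.16874059 0.57083304 1.23031408]
scene 469.15348715524385 320.07669634769536 205.7733444710867 [[ 0.81368481 -0.58123467  0.0091265 ]
 [-0.2793553  -0.40474825 -0.87071205]
 [ 0.50978197  0.70593563 -0.49170848]] [-0.38262154  0.28975541  1.02056007]
0.1 [ 2.55814037e+00  1.82241329e+00 -2.38179265e-03]
```

View pics/top0.png

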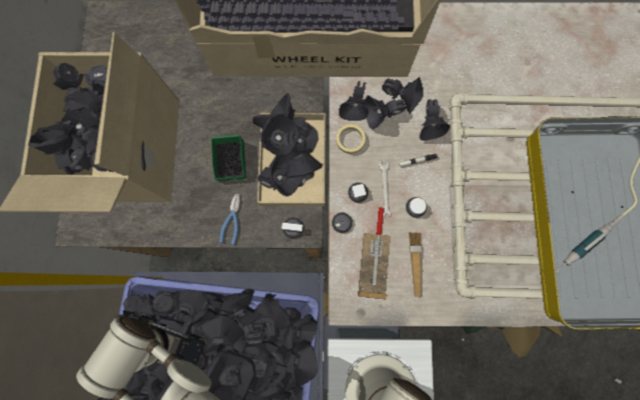

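View pics/scene0.png

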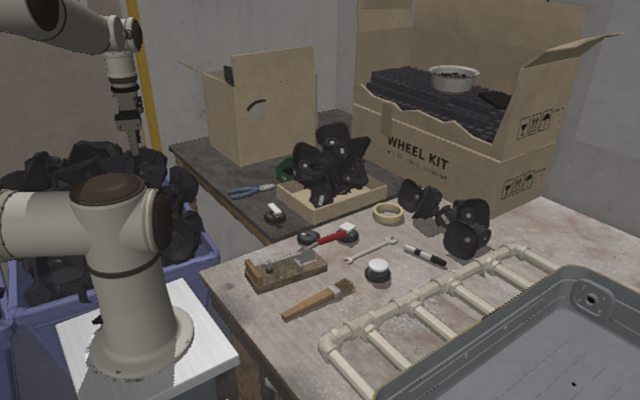

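Top view: the round cap is at (417,206), the square cap at (359,190), the oblong cap at (292,227) on the left table, and the bare wheel at (342,222). In the scene view they are at (377,266), (346,230) and (274,211). Next I'll segment the caps and triangulate them.

```bash
cat > h.py <<'E'
import numpy as np, cv2
from scipy.spatial.transform import Rotation as Rn
def blob(c,u,v,r=16,dv=35,tol=None):
    """white (bright, unsaturated) component nearest (u,v): centroid, area, minAreaRect"""
    im=c["pixels"].astype(int); V=im.max(2); S=V-im.min(2)
    u0,v0=int(u-r),int(v-r); w=np.s_[max(v0,0):v0+2*r,max(u0,0):u0+2*r]
    m=((V[w]>dv)&(S[w]<30)).astype(np.uint8)
    n,l,s,ce=cv2.connectedComponentsWithStats(m,connectivity=4)
    o=np.array([max(u0,0),max(v0,0)])
    k=min((k for k in range(1,n) if s[k,4]>15),key=lambda k:np.hypot(*(ce[k]+o-[u,v])))
    pts=np.argwhere(l==k)[:,::-1].astype(np.float32)+o
    return ce[k]+o,s[k,4],cv2.minAreaRect(pts)
def ray(c,p):
    d=c["R"].T@np.array([(p[0]-c["cx"])/c["fx"],(p[1]-c["cy"])/c["fy"],1]); return -c["R"].T@c["t"],d/np.linalg.norm(d)
def onz(c,p,z):
    o,d=ray(c,p); return o+d*(z-o[2])/d[2]
def tri(*obs):
    A=np.zeros((3,3));b=np.zeros(3); L=[]
    for c,p in obs:
        o,d=ray(c,p); P=np.eye(3)-np.outer(d,d); A+=P;b+=P@o; L.append((P,o))
    X=np.linalg.solve(A,b); return X,max(np.linalg.norm(P@(X-o)) for P,o in L)
E
python3 - <<'E'
import pickle; from h import *
d=pickle.load(open("cams.pkl","rb"))
P={"round":((417,206),(377,264)),"square":((359,190),(346,228)),"oblong":((292,227),(274,209))}
for n,(a,b) in P.items():
    A=blob(d["top"],*a,dv=205); B=blob(d["scene"],*b,dv=185)
    print(n,A,B); X,e=tri((d["top"],A[0]),(d["scene"],B[0])); print(X.round(4),round(e,4),onz(d["top"],A[0],.04).round(4))
t=[cv2.resize(d["top"]["pixels"][170:250,270:440],None,fx=4.5,fy=4.5,interpolation=cv2.INTER_CUBIC)]
s=cv2.resize(d["scene"]["pixels"][195:290,240:410],None,fx=4.5,fy=4.5,interpolation=cv2.INTER_CUBIC)
cv2.imwrite("pics/crop1.png",cv2.resize(np.vstack([t[0],s]),None,fx=.75,fy=.75))
E
```

```text
Traceback (most recent call last):
  File "h.py", line 12, in blob
    return ce[k]+o,s[k,4],cv2.minAreaRect(pts)
                          ~~~~~~~~~~~~~~~^^^^^
cv2.error: OpenCV(4.12.0) /io/opencv/modules/imgproc/src/convhull.cpp:143: error: (-215:Assertion failed) total >= 0 && (depth == CV_32F || depth == CV_32S) in function 'convexHull'
```

```bash
sed -i 's/minAreaRect(pts)/minAreaRect(pts.astype(np.float32))/' h.py
python3 - <<'E'
import pickle; from h import *
d=pickle.load(open("cams.pkl","rb"))
t=cv2.resize(d["top"]["pixels"][170:250,270:440],None,fx=4.5,fy=4.5,interpolation=cv2.INTER_CUBIC)
s=cv2.resize(d["scene"]["pixels"][195:290,240:410],None,fx=4.5,fy=4.5,interpolation=cv2.INTER_CUBIC)
cv2.imwrite("pics/crop1.png",cv2.resize(np.vstack([t,s]),None,fx=.75,fy=.75))
P={"round":((417,206),(377,264)),"square":((359,190),(346,228)),"oblong":((292,227),(274,209))}
for n,(a,b) in P.items():
    A=blob(d["top"],*a,dv=205); B=blob(d["scene"],*b,dv=185)
    print(n,A,B); X,e=tri((d["top"],A[0]),(d["scene"],B[0])); print(X.round(4),round(e,4),onz(d["top"],A[0],.04).round(4))
E
```

```text
round (array([417.55487805, 205.23170732]), np.int32(164), ((417.5, 205.0), (14.0, 13.0), 90.0)) (array([377.82098765, 263.85185185]), np.int32(162), ((378.0, 264.0), (18.0, 10.0), 0.0))
[ 0.5646 -0.1242  0.0389] 0.0015 [ 0.5657 -0.1248  0.04  ]
square (array([358.37623762, 190.06930693]), np.int32(101), ((358.367919921875, 190.03773498535156), (10.164681434631348, 9.752598762512207), 74.05460357666016)) (array([347.        , 225.61971831]), np.int32(71), ((347.00006103515625, 225.50003051757812), (12.074767112731934, 7.155416965484619), 26.56505012512207))
[0.6127 0.0638 0.0409] 0.0013 [0.614  0.0631 0.04  ]
oblong (array([291.46875   , 226.27083333]), np.int32(96), ((291.5243835449219, 226.28048706054688), (17.448184967041016, 5.300714015960693), 6.34019136428833)) (array([273.93877551, 207.40816327]), np.int32(49), ((274.0000305175781, 207.50001525878906), (12.020814895629883, 3.535533905029297), 45.0))
[0.494  0.276  0.0404] 0.0017 [0.4956 0.2753 0.04  ]
```

View pics/crop1.png

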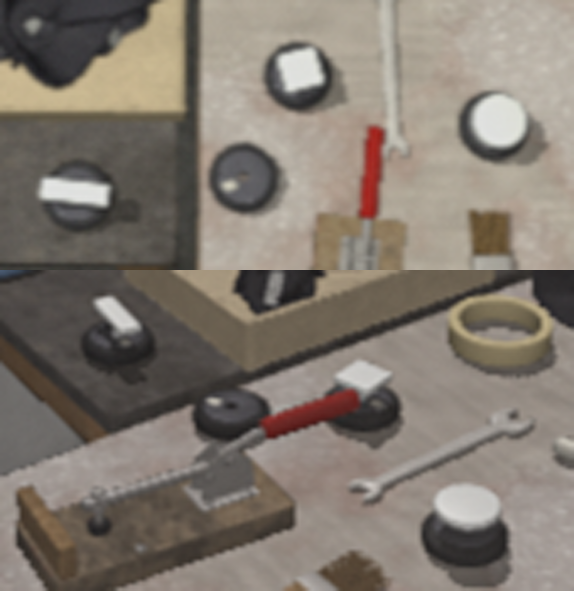

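Heights triangulate to 39–41 mm with small residuals, so the cap positions look good. The clamp's red handle and the casters in the tray stand tall, so I'll check their clearance and then take wrist looks.

Run:
```python
import pickle; from h import *
from workcell import bot
d=pickle.load(open("cams.pkl","rb"))
for n,a,b in [("handle tip",(381,208),(345,234.4)),("handle base",(379,233.7),(318.5,241.8)),("caster tip",(288,98),(332,128)),("caster low",(285,190),(312,203))]:
    print(n,*[np.round(x,3) for x in tri((d["top"],a),(d["scene"],b))])
for p in [(358,190),(291,226)]:
    print("cap axis",p)
B=blob(d["top"],291,226,dv=205)[2]; q=cv2.boxPoints(B); w=[onz(d["top"],x,.04) for x in q]
e=[w[1]-w[0],w[2]-w[1]]; e=max(e,key=np.linalg.norm); print("oblong dir",np.degrees(np.arctan2(e[1],e[0])),np.linalg.norm(e))
R0=Rn.from_rotvec(bot.current_tool_rot()).as_matrix(); print(R0.round(3))
# tool down, jaw axis along yaw a
for a in (90,-90):
    a=np.radians(a); R=np.array([[np.cos(a),np.sin(a),0],[np.sin(a),-np.cos(a),0],[0,0,-1]]).T.T
    rv=Rn.from_matrix(R).as_rotvec()
    for p in [(.565,-.1245,.2),(.565,-.1245,.025),(.613,.0635,.2),(.613,.0635,.025),(.495,.2755,.2),(.495,.2755,.025)]:
        print(p,None if (j:=bot.inverse_kinematics(p,rv)) is None else np.round(j,2))
```

```text
handle tip [ 0.55  -0.004  0.07 ] 0.001
handle base [0.469 0.004 0.072] 0.001
caster tip [0.782 0.296 0.25 ] 0.049
caster low [ 0.634  0.297 -0.   ] 0.013
cap axis (358, 190)
cap axis (291, 226)
oblong dir -96.00285533308713 0.055315166520342254
[[ 0.327  0.945 -0.001]
 [ 0.945 -0.327 -0.001]
 [-0.002 -0.    -1.   ]]
(0.565, -0.1245, 0.2) [-0.43  0.18  1.6  -0.    1.36 -2.  ]
(0.565, -0.1245, 0.025) [-0.43  0.39  1.72 -0.    1.03 -2.  ]
(0.613, 0.0635, 0.2) [-0.09  0.27  1.49 -0.    1.38 -1.66]
(0.613, 0.0635, 0.025) [-0.09  0.47  1.61 -0.    1.06 -1.66]
(0.495, 0.2755, 0.2) [ 0.29  0.15  1.64 -0.    1.36 -1.28]
(0.495, 0.2755, 0.025) [ 0.29  0.36  1.76 -0.    1.02 -1.28]
(0.565, -0.1245, 0.2) [-0.43  0.18  1.6  -0.    1.36  1.15]
(0.565, -0.1245, 0.025) [-0.43  0.39  1.72 -0.    1.03  1.15]
(0.613, 0.0635, 0.2) [-0.09  0.27  1.49 -0.    1.38  1.48]
(0.613, 0.0635, 0.025) [-0.09  0.47  1.61 -0.    1.06  1.48]
(0.495, 0.2755, 0.2) [ 0.29  0.15  1.64 -0.    1.36  1.87]
(0.495, 0.2755, 0.025) [ 0.29  0.36  1.76 -0.    1.02  1.87]
```

```bash
cat >> h.py <<'E'
def down(yaw):
    a=np.radians(yaw); return Rn.from_matrix([[np.cos(a),np.sin(a),0],[np.sin(a),-np.cos(a),0],[0,0,-1]]).as_rotvec()
E
python3 - <<'E'
import pickle; from h import *
from workcell import bot
bot.set_gripper(0.0,10); print(bot.current_opening(),bot.current_clock())
bot.goto([.565,-.1245,.2],down(0)); 
c=bot.read_camera("wrist"); pickle.dump(c,open("w1.pkl","wb")); cv2.imwrite("pics/w1.png",c["pixels"])
print(bot.current_clock(),bot.current_ee_pos(),bot.current_contact_force(),c["fx"],-c["R"].T@c["t"])
X=np.array([.565,-.1245,.04]); q=c["R"]@X+c["t"]; print("expect px",c["fx"]*q[0]/q[2]+c["cx"],c["fy"]*q[1]/q[2]+c["cy"])
E
```

```text
0.002880244478756655 1.4417
4.2 [ 0.56514141 -0.12373453  0.20003081] [-0.13871567  0.27030943  0.4070348 ] 318.88963020199895 [ 0.56629459 -0.05721935  0.36925948]
expect px 318.7790868727536 187.3888697079605
```

View pics/w1.png

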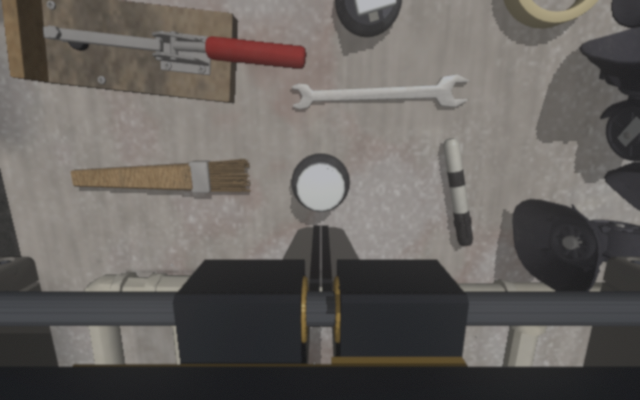

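In the wrist view the round cap is centred at about (320,186), against a predicted (319,187), so the position holds to about 1 mm. The fingers are shut and nothing is in the way, so I'll press with force monitoring.

```bash
cat >> h.py <<'E'
def press(bot,x,y,zmin=.0265,up=.2):
    bot.line_to([x,y,.046],max_speed=.12); f0=np.array(bot.current_contact_force()); z=.046; log=[]
    while z>zmin+1e-6:
        z=max(z-.003,zmin); bot.line_to([x,y,z],max_speed=.015)
        f=np.array(bot.current_contact_force())-f0; log.append((round(bot.current_ee_pos()[2]*1e3,1),*f.round(1)))
        if f[2]>14 or (f[2]>8 and z<.031): break
    bot.hold(.3); f=np.array(bot.current_contact_force())-f0
    print(log,"held",f.round(1),np.round(bot.current_ee_pos(),4))
    bot.line_to([x,y,up],max_speed=.12); print("t",bot.current_clock())
E
python3 - <<'E'
import pickle; from h import *
from workcell import bot
c=pickle.load(open("w1.pkl","rb")); b=blob(c,320,186,r=40,dv=150); print(b); X=onz(c,b[2][0],.04); print(X)
assert np.hypot(X[0]-.565,X[1]+.1245)<.006
press(bot,X[0],X[1])
c=bot.read_camera("wrist"); cv2.imwrite("pics/w2.png",c["pixels"])
b=blob(c,320,186,r=40,dv=150); print(b,onz(c,b[2][0],.03))
E
```

```text
(array([320.30175015, 186.53168377]), np.int32(1657), ((320.5, 186.5), (45.0, 45.0), 90.0))
[ 0.56681009 -0.12354235  0.04      ]
[(np.float64(43.0), np.float64(0.6), np.float64(0.6), np.float64(-0.6)), (np.float64(39.9), np.float64(-0.9), np.float64(0.5), np.float64(-0.5)), (np.float64(36.9), np.float64(-1.1), np.float64(-0.0), np.float64(0.2)), (np.float64(33.8), np.float64(-0.9), np.float64(0.6), np.float64(-0.3)), (np.float64(30.8), np.float64(-0.3), np.float64(0.2), np.float64(0.3)), (np.float64(28.6), np.float64(-3.4), np.float64(1.4), np.float64(7.0)), (np.float64(27.5), np.float64(-4.9), np.float64(1.7), np.float64(8.9))] held [-4.3  1.  10.5] [ 0.5669 -0.1236  0.0275]
t 9.8833
(array([319.37277354, 185.47073791]), np.int32(1572), ((319.0, 185.5), (43.0, 44.0), 90.0)) [ 0.56609846 -0.12380336  0.03      ]
```

Force rose only below 30 mm (7 N at 28.6 mm, 9 N at 27.5 mm), and the cap's image shrank to match a 30 mm height with no shift. The round cap is home, so the square is next.

Run:
```python
import pickle; from h import *
from workcell import bot
bot.line_to([.613,.0635,.2],max_speed=.15)
c=bot.read_camera("wrist"); pickle.dump(c,open("w3.pkl","wb")); im=c["pixels"].copy()
q=c["R"]@[.613,.0635,.04]+c["t"]; p=(c["fx"]*q[0]/q[2]+c["cx"],c["fy"]*q[1]/q[2]+c["cy"])
b=blob(c,*p,r=40,dv=150); print(p,b,onz(c,b[2][0],.04),bot.current_clock())
cv2.imwrite("pics/w3.png",im)
```

```text
(np.float64(318.98348148362504), np.float64(185.88249394085253)) (array([320.65100087, 185.26544822]), np.int32(1149), ((320.529052734375, 185.35891723632812), (33.81822204589844, 34.462379455566406), 75.0685806274414)) [0.61462549 0.06406065 0.04      ] 11.4167
```

View pics/w3.png

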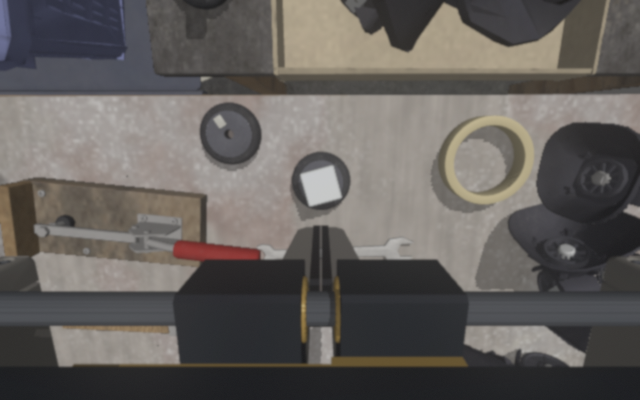

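Square cap at (320.5,185.4), within 2 mm of the estimate, and the gripper body's footprint is clear. I'll press it, then move over the oblong cap and look.

Run:
```python
import pickle; from h import *
from workcell import bot
press(bot,.614,.0640)
c=bot.read_camera("wrist"); b=blob(c,320,186,r=40,dv=150); print(b,onz(c,b[2][0],.03))
bot.line_to([.56,.15,.24]); bot.goto([.495,.2755,.2],down(84))
c=bot.read_camera("wrist"); pickle.dump(c,open("w4.pkl","wb"))
q=c["R"]@[.495,.2755,.04]+c["t"]; p=(c["fx"]*q[0]/q[2]+c["cx"],c["fy"]*q[1]/q[2]+c["cy"])
b=blob(c,*p,r=45,dv=150); print(p,b,onz(c,b[2][0],.04),bot.current_clock(),bot.current_ee_pos())
cv2.imwrite("pics/w4.png",c["pixels"])
```

```text
[(np.float64(43.0), np.float64(0.5), np.float64(0.8), np.float64(0.7)), (np.float64(39.9), np.float64(1.2), np.float64(-0.6), np.float64(0.7)), (np.float64(36.8), np.float64(0.2), np.float64(0.2), np.float64(2.4)), (np.float64(33.7), np.float64(-0.5), np.float64(-0.1), np.float64(0.7)), (np.float64(30.7), np.float64(-0.0), np.float64(-0.6), np.float64(1.1)), (np.float64(28.7), np.float64(-2.8), np.float64(-1.0), np.float64(7.6)), (np.float64(27.6), np.float64(-4.7), np.float64(0.5), np.float64(9.9))] held [-3.6 -1.6 10.2] [0.6141 0.064  0.0276]
t 17.1
(array([320.45795247, 185.01371115]), np.int32(1094), ((320.3961486816406, 185.11923217773438), (33.065086364746094, 33.32819747924805), 74.74488067626953)) [0.61471856 0.06390764 0.03      ]
(np.float64(320.7917836976455), np.float64(184.86328886788914)) (array([321.52412646, 185.29783694]), np.int32(1202), ((321.5, 185.5), (19.0, 61.0), 90.0)) [0.49575558 0.27616839 0.04      ] 19.2 [0.49556956 0.27487373 0.20005428]
```

View pics/w4.png

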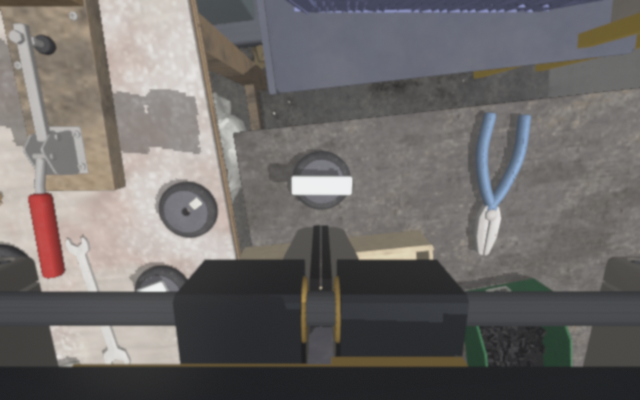

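The square cap is home, with the same force signature and no shift. The oblong cap is at (321.5,185.5), lined up with the jaw axis and clear all round. I'll press it and then check all three.

Run:
```python
import pickle; from h import *
from workcell import bot
press(bot,.4957,.2757)
c=bot.read_camera("wrist"); b=blob(c,321,185,r=45,dv=150); print(b,onz(c,b[2][0],.03))
bot.goto([.30,.45,.25],down(71))
d={n:bot.read_camera(n) for n in ("top","scene")}
P={"round":((417,206),(377,266)),"square":((359,190),(346,228)),"oblong":((292,227),(274,210))}
for n,(a,s) in P.items():
    A=blob(d["top"],*a,dv=205); B=blob(d["scene"],*s,dv=185); print(n,A[0].round(1),B[0].round(1),[np.round(v,4) for v in tri((d["top"],A[0]),(d["scene"],B[0]))])
t=cv2.resize(d["top"]["pixels"][170:250,270:440],None,fx=3.4,fy=3.4,interpolation=cv2.INTER_CUBIC)
s=cv2.resize(d["scene"]["pixels"][195:290,240:410],None,fx=3.4,fy=3.4,interpolation=cv2.INTER_CUBIC)
cv2.imwrite("pics/end.png",np.vstack([t,s])[:600]); print(bot.current_clock())
```

```text
[(np.float64(43.0), np.float64(-1.0), np.float64(0.5), np.float64(1.4)), (np.float64(39.9), np.float64(0.3), np.float64(-1.3), np.float64(1.2)), (np.float64(36.8), np.float64(-0.7), np.float64(0.0), np.float64(1.3)), (np.float64(33.8), np.float64(-0.6), np.float64(-0.1), np.float64(-0.0)), (np.float64(30.7), np.float64(0.0), np.float64(0.0), np.float64(1.0)), (np.float64(28.6), np.float64(-3.7), np.float64(-2.3), np.float64(7.4)), (np.float64(27.4), np.float64(-4.6), np.float64(-2.0), np.float64(10.4))] held [-4.6 -2.   9.7] [0.4958 0.2758 0.0275]
t 24.8833
(array([320.98323036, 183.99558694]), np.int32(1133), ((320.9999694824219, 184.49998474121094), (59.99999237060547, 18.999996185302734), 0.0)) [0.49583173 0.27615518 0.03      ]
round [416.8 205.7] [377.6 266.8] [array([ 0.5649, -0.1239,  0.0291]), np.float64(0.0013)]
square [358.1 190.8] [347.2 228.2] [array([0.613 , 0.0636, 0.0318]), np.float64(0.0007)]
oblong [291.7 226.6] [274.2 210.1] [array([0.4945, 0.2761, 0.0307]), np.float64(0.0015)]
26.075
```

View pics/end.png

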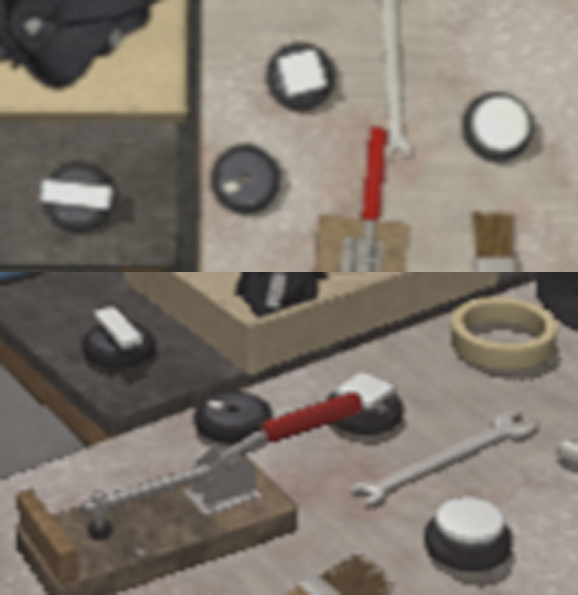

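The final view shows all three caps seated low on their wheels, at triangulated heights of 29.1, 31.8 and 30.7 mm. Everything else in it is where it was and the arm is clear, so I'm handing the job in.

```bash
python3 -c "
from workcell import bot
bot.job_done(); print(bot.current_clock(), bot.current_contact_force())"
```

```text
the job is handed in; nothing more can be done
the job is handed in; nothing more can be done
```

I pressed the round, square and oblong caps home in that order with the closed fingertips, and handed the job in about 26 s into the 51 s allowed.

- **Pressing force:** on each cap it stayed low until about 30 mm, then rose to about 10 N at 27.5 mm as the rubber compressed. There was also a sideways force of about 4–5 N at the bottom of each press, but no wheel moved measurably because of it.
- **Final heights:** the cameras put the cap tops at 29, 32 and 31 mm (round, square, oblong), against 39–41 mm before pressing. The square cap's 31.8 mm is 1.8 mm above home, almost the full 2 mm allowed. I put that down to camera error, because the fingertip took that cap down to 27.6 mm with the same force rise as the others.
- **Everything else:** the caps stayed within about 1 mm sideways, and nothing else in the final close-up had moved. That close-up did not show the pliers or the full marker and brush, but the arm never came near them. The arm ended clear of everything.
- **After handing in:** no checks failed, but the robot accepts no readings after hand-in, so the final second was not observed.

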